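# Slide the yellow-cap sample carrier home in the reader dock

## Task

One of the two carriers in the reader dock holds yellow-cap tubes: push that carrier forward along its lane, fully home against the stop at the white reader. Push it on its centre line, because it jams in the lane if pushed off-centre, and do not lift it out of the lane. Leave the green-cap carrier and the white tube stand where they are.

Things in the scene. Friction and masses are not known exactly. Their poses are not given: they have to be found in the camera images.
- yellow_carrier: White 130 x 110 mm carrier, 12 fixed yellow-cap tubes on its front half, tops 82 up. Frame (mm): origin underside centre, x forward along its lane, z up. Rear wall face x=-65, 94 wide, 45 tall; at its middle (y=0) a black, round, slippery push nose, 20 wide, 42 tall, tip x=-72; caps start 79 ahead of it. 0.45 kg, 2 mm play each side, slides at 2-5 N; pushed on the wall well beside the nose it wedges.
- green_carrier: The same carrier and frame, but with green-cap tubes, in the other lane: a bystander, to be left where it is. Either carrier may be in either lane.
- dock: Fixed dock, two straight lanes along its x. Frame (mm): origin underside centre of its 340 x 262 base; x leads away from the robot (turned up to 17 deg) to the white reader, 70 tall, whose face at x=155 is the stop. Lanes: centres y=+64 and -64, 114 wide, floor z=10, rubber walls to z=35, near end open. A carrier is home with its origin at x=90 here; it starts 95 to 135 short of that.
- tube_stand: Loose white foam tube stand, 120 x 140 mm, 25 mm thick, with yellow-cap tubes standing in it (84 mm tall over all), on the bench beside the dock. Origin: centre of its underside. A bystander, to be left where it is.

How it is judged:
By the outcome, as a careful person would: the job done as asked, in the order asked, and still so for the second after the job is handed in, with the robot touching nothing.
It also fails if it takes over 35 s, if anything falls off the work surface, if the arm or the gripper's body presses on something with over 40 N, if the wrist force passes 120 N, or if a joint passes its speed limit or range.

## Robot

A 7-joint arm with a two-finger parallel gripper is mounted at the origin on the work surface. World frame = base frame: x ahead of the robot, y to its left, z up, the work surface at z = 0. Lengths are in m, angles in rad, forces in N, time in s.
With the tool pointing down it reaches from about 0.4 to 0.85 m from the base axis. Payload 4.5 kg.
Tool frame: the origin (TCP) lies between the finger pads; the fingertips stand 17 mm ahead of it and the grasp point (between the pads) lies 2 mm behind it; z points along the fingers, y is the direction in which the jaws open and shut (so a half turn about z gives the same grasp; the last joint's range is limited). The gripper opens to 85 mm and grips with 20 to 120 N. Pads are 22 mm wide; open, the fingers measure 114 mm over their backs; the gripper's body (76 mm by 85 mm) begins 54 mm behind the grasp point. The pads swing forward as they close: fully open they stand 13 mm farther back than shut.
Start: joints at [-1.157, 0.689, -0.195, 1.565, 0.157, 0.902, -0.215], TCP at [0.232, 0.58, 0.213] pointing down, gripper open.
Joint ranges: [-3.01, 3.01], [-0.46, 2.08], [-1.47, 1.51], [0.13, 2.56], [-1, 4.14], [0.04, 2.09], [-2.66, 2.66]. Speed limits (rad/s): [2.57, 2.57, 3.14, 3.14, 3.14, 3.14, 3.14].

## Interface

Orientations are given as a 3x3 rotation matrix whose columns are the frame's x, y, z axes.
In Python, from workcell import bot, grab_frame gives the robot as it stands. The module is installed in compiled form; this text tells all that it offers.
- The arm moves only by the shell command python3 -m handwheel 'ROWS'. ROWS is JSON, a list of rows, each an object of numbers: "dx", "dy", "dz": the shift along the tool's x, y, z in m; "rx", "ry", "rz": the turn, a rotation vector about the tool's x, y, z in rad; "claw": the opening, from 0 (shut) to 1 (fully open). A call has 1 to 8 rows; each row is the pose to reach, as a shift and turn from the pose commanded when the call began, along the tool's axes at that moment; what a row does not reach only later rows make up. A row lasts 1/10 s, in which the tool goes at most 50 mm and 8.59 degrees, less where a joint would pass 70% of its speed; a pose out of reach is approached as far as the arm can. A call with a gripper value outside its range is refused whole. The fingers move at their own pace and stop on an object; the grip force is fixed at half the most. Time passes only in rows, so rows that repeat a pose let the fingers close. It gives the time, the measured TCP pose, the force and the opening at its end, in the units of the state.
- bot.observe(): the state, without advancing time (a new reading comes with each control period).
- grab_frame(name): name is "scene" or "top" or "wrist"; returns a dict with "img" (480x640x3 uint8, blue, green, red), "z_map" (480x640 float32, m along the optical axis (not along the pixel's ray), 0 where there is no reading), "fx", "fy", "cx", "cy" (pixels), "xyz" and "attitude" of the camera in the world; the wrist camera has in their place "T_tool_cam" (4x4, takes a point from camera to tool coordinates, whose origin is the TCP and whose axes are the flange's). Camera axes: x right, y up, looking along -z (the intrinsics and any distortion apply to the point x, -y, -z); pixel columns grow to the right and rows downward; lengths in m; the calibration is good to about 2 mm. A picture is of the moment at which its call begins: read the wrist's pose just before it.
- bot.job_done(): hands the job in, once; it reports no verdict.
The state is a dict: "time": time; "joints": joint angles; "dq": joint speeds; "joint_torque": joint torques, N m; "ee_pos": TCP position; "eef_rot": TCP orientation; "ft_force": force on the tool from outside, world axes, zero at the start; "ft_torque": the same for the moment, N m; "width": opening from 0.0 (shut) to 1.0 (fully open).
Only numpy, scipy, OpenCV 4.12 (cv2) and the standard library are available. Lean on these libraries where they do the work, as an engineer would, in place of code of your own. Each camera call takes 0.05 s, during which the arm holds its last target.

## Working session

There is one attempt and no reset: what is moved stays moved. The work goes in short steps, Python scripts to look and compute and a shell command to move; the robot and the scene stay as the last step left them, time stands still between calls to the robot, and variables do not carry over. Pictures are saved under pics/ and viewed, and the job is handed in when it is done.

```bash
mkdir -p pics
python3 - <<'E'
from workcell import bot, grab_frame
import cv2,pickle
s=bot.observe();print(s)
for n in("scene","top"):
    f=grab_frame(n);pickle.dump(f,open(n+'.pkl','wb'));cv2.imwrite(f'pics/{n}1.png',f['img']);print(n,{k:v for k,v in f.items() if k not in('img','z_map')})
E
```

```text
{'time': 0.0, 'joints': array([-1.15719719,  0.68999763, -0.19451946,  1.56634158,  0.15731223,
        0.9025468 , -0.215116  ]), 'dq': array([ 3.73513836e-05,  4.94338189e-04,  1.10899035e-03, -3.88337390e-05,
        1.29157763e-03,  1.27184328e-03,  1.40549927e-03]), 'joint_torque': array([-5.89599604e-04, -5.39616644e+01, -1.26666013e+00, -1.58537364e+01,
        9.07064852e-03,  9.73588089e-03,  3.47458958e-06]), 'ee_pos': array([0.23150306, 0.57979283, 0.21247639]), 'eef_rot': array([[-9.28768791e-01,  3.70659164e-01, -5.63165150e-04],
       [ 3.70659562e-01,  9.28767031e-01, -1.81393488e-03],
       [-1.49302361e-04, -1.89346865e-03, -9.99998196e-01]]), 'ft_force': array([-0.07996063, -0.69923574,  0.18395304]), 'ft_torque': array([ 0.01791149, -0.0190034 ,  0.00277044]), 'width': 1.0009133821099585}
scene {'fx': 448.87787109721233, 'fy': 448.87787109721233, 'cx': 316.3890735513607, 'cy': 233.55662763085428, 'xyz': array([ 1.26674594, -0.4903967 ,  0.81332668]), 'attitude': array([[ 0.57101019, -0.54728351,  0.61190532],
       [ 0.8209213 ,  0.38607107, -0.42075806],
       [-0.00596499,  0.74258325,  0.66972721]])}
top {'fx': 477.1240967769373, 'fy': 477.1240967769373, 'cx': 315.57467829861287, 'cy': 239.5372882573764, 'xyz': array([ 0.44236601, -0.02387355,  1.24408489]), 'attitude': array([[-2.69254083e-02,  9.91991467e-01, -1.23401591e-01],
       [-9.99629664e-01, -2.72063302e-02, -5.91649520e-04],
       [-3.94421571e-03,  1.23339961e-01,  9.92356638e-01]])}
```

View pics/top1.png

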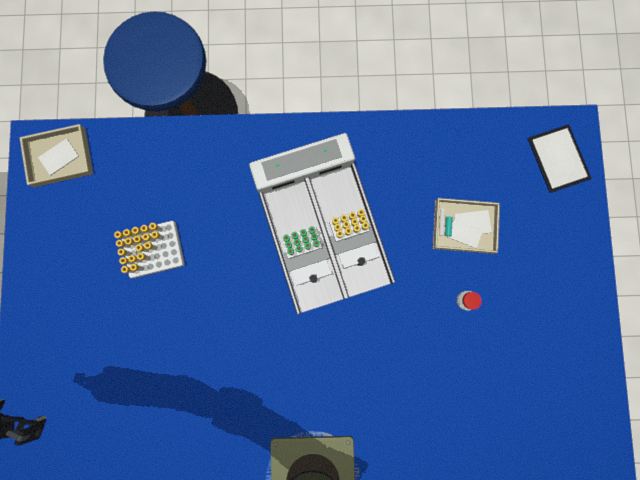

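View pics/scene1.png

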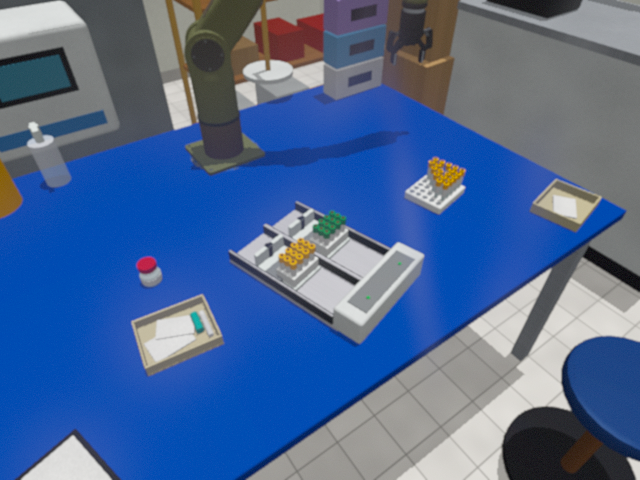

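The yellow carrier is in the right-hand lane, with caps at about (350,223) and its nose at (362,261) in the top view. The green carrier is in the left lane with its nose at (313,278). The reader spans about (250,165) to (353,150). Next I'll measure these positions.

```bash
cat > h.py <<'E'
import numpy as np,cv2
def cloud(f,R=None,t=None):
    z=f['z_map'];v,u=np.mgrid[0:480,0:640]
    p=np.stack([(u-f['cx'])/f['fx']*z,-(v-f['cy'])/f['fy']*z,-z],-1)
    if R is None:R,t=f['attitude'],f['xyz']
    w=p@np.asarray(R).T+t; w[z<=0]=np.nan
    return w
E
python3 - <<'E'
import pickle,cv2
from h import *
f=pickle.load(open('top.pkl','rb'));w=cloud(f);im=f['img'].astype(int)
b,g,r=im[...,0],im[...,1],im[...,2]
sub=np.zeros((480,640),bool);sub[120:320,240:400]=1
for n,m in(('yellow',(r>150)&(g>100)&(b<90)),('green',(g>80)&(r<70)&(b<110)&(g>b+25)),('nose',(im.max(-1)<60)&(w[...,2]>.03))):
    m=m&sub; k,l,st,c=cv2.connectedComponentsWithStats(m.astype('uint8'))
    for i in range(1,k):
        if st[i,4]>5:print(n,c[i].round(1),st[i,4],np.nanmedian(w[l==i],0).round(4))
# reader top & walls
m=sub&(w[...,2]>.06)&(w[...,2]<.085)&(w[...,0]>.6)
pts=w[m][:,:2].astype('float32')
# reader region
m[200:]=0;pts=w[m][:,:2].astype('float32');print('reader',len(pts),cv2.minAreaRect(pts),cv2.boxPoints(cv2.minAreaRect(pts)))
m=sub&(w[...,2]>.006);pts=w[m][:,:2].astype('float32')
k,l,st,c=cv2.connectedComponentsWithStats(m.astype('uint8'));i=1+st[1:,4].argmax()
q=w[l==i][:,:2].astype('float32');print('dock',cv2.minAreaRect(q),cv2.boxPoints(cv2.minAreaRect(q)))
big=cv2.resize(f['img'][120:320,240:410],None,fx=3.5,fy=3,interpolation=cv2.INTER_CUBIC)[:600];cv2.imwrite('pics/crop1.png',big)
E
```

```text
yellow [362.8 219.2] 83 [ 0.6326 -0.1402  0.092 ]
yellow [354.3 222.1] 75 [ 0.626  -0.1186  0.0921]
yellow [345.6 223.9] 72 [ 0.6223 -0.0981  0.0916]
yellow [337.  227.2] 72 [ 0.6138 -0.0763  0.0919]
green [313.  232.9] 8 [ 0.6019 -0.0174  0.0914]
green [303.9 235.2] 10 [0.5977 0.0048 0.0906]
green [296.  237.9] 10 [0.5908 0.0243 0.0909]
green [315.  238.9] 8 [ 0.5871 -0.0219  0.0924]
green [287.5 241.2] 6 [0.584  0.0453 0.0917]
nose [330.1 169.5] 42 [ 0.7721 -0.0651  0.0469]
nose [356. 179.] 7 [ 0.7479 -0.1324  0.0333]
nose [282.9 184.4] 41 [0.7363 0.0562 0.0475]
nose [361.9 196.5] 8 [ 0.7007 -0.1457  0.0321]
nose [377.2 241.5] 6 [ 0.5836 -0.18    0.0346]
nose [387. 270.] 7 [ 0.5101 -0.2019  0.0347]
reader 2968 ((0.790706217288971, 0.006804853677749634), (0.07775948196649551, 0.26227325201034546), 16.09306526184082) [[ 0.71699923  0.12202519]
 [ 0.7897009  -0.12997028]
 [ 0.8644132  -0.10841548]
 [ 0.7917115   0.14357999]]
dock ((0.6438974142074585, -0.03516902029514313), (0.42483407258987427, 0.2662009000778198), 16.760948181152344) [[ 0.40212125  0.03102016]
 [ 0.4788881  -0.22387153]
 [ 0.8856736  -0.10135821]
 [ 0.80890673  0.15353349]]
```

View pics/crop1.png

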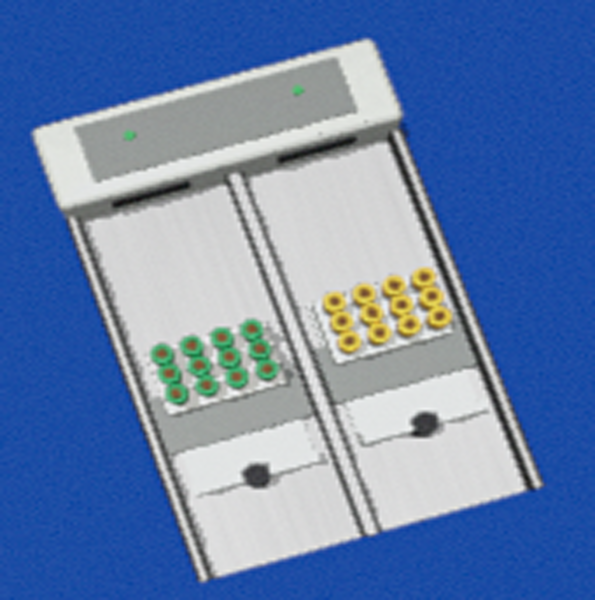

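Run:
```python
import pickle
from h import *
from scipy.optimize import minimize
f=pickle.load(open('top.pkl','rb'));w=cloud(f);im=f['img'].astype(int)
# nose: darkest blobs, ray to plane z=.052
def ray(u,v,z):
    d=f['attitude']@np.array([(u-f['cx'])/f['fx'],-(v-f['cy'])/f['fy'],-1]);return f['xyz']+d*(z-f['xyz'][2])/d[2]
N=[]
for (u0,v0) in((362,261),(313,278)):
    P=im[v0-7:v0+8,u0-7:u0+8].max(-1); wt=np.clip(110-P,0,None)
    k,l,st,c=cv2.connectedComponentsWithStats((P<80).astype('uint8')); i=l[7,7] or 1+st[1:,4].argmax()
    print(st[i],c[i]+[u0-7,v0-7]);N.append(ray(*(c[i]+[u0-7,v0-7]),.052)); print(N[-1].round(4), np.nanmax(w[v0-4:v0+5,u0-4:u0+5,2]))
sub=np.zeros((480,640),bool);sub[120:320,240:400]=1
m=sub&(abs(w[...,2]-.0345)<.003)&(w[...,0]<.78)
p=w[m][:,:2]
best=max(np.arange(14,19,.05),key=lambda a:(np.histogram(p@[-np.sin(np.radians(a)),np.cos(np.radians(a))],np.arange(-.6,.4,.001))[0].astype(float)**2).sum())
print('yaw',best,len(p))
for a in(16.1,16.4,best):
    t=np.radians(a);n=np.array([-np.sin(t),np.cos(t)]);h,e=np.histogram(p@n,np.arange(-.6,.4,.002))
    print(a,[(e[i].round(3),h[i]) for i in range(len(h)) if h[i]>15]); print([ (x[:2]@n).round(4) for x in N],[ (x[:2]@[np.cos(t),np.sin(t)]).round(4) for x in N])
```

```text
[ 3  4  7  7 37] [361.02702703 261.13513514]
[ 0.533  -0.1354  0.052 ] 0.06124404490082247
[ 4  4  7  7 35] [313.14285714 278.31428571]
[ 0.4934 -0.0145  0.052 ] 0.0604885239759092
yaw 16.450000000000035 1631
16.1 [(np.float64(-0.346), np.int64(28)), (np.float64(-0.344), np.int64(76)), (np.float64(-0.342), np.int64(73)), (np.float64(-0.34), np.int64(70)), (np.float64(-0.338), np.int64(72)), (np.float64(-0.336), np.int64(72)), (np.float64(-0.222), np.int64(33)), (np.float64(-0.22), np.int64(68)), (np.float64(-0.218), np.int64(66)), (np.float64(-0.216), np.int64(63)), (np.float64(-0.214), np.int64(61)), (np.float64(-0.212), np.int64(76)), (np.float64(-0.21), np.int64(77)), (np.float64(-0.208), np.int64(56)), (np.float64(-0.094), np.int64(32)), (np.float64(-0.092), np.int64(80)), (np.float64(-0.09), np.int64(77)), (np.float64(-0.088), np.int64(67)), (np.float64(-0.086), np.int64(76)), (np.float64(-0.084), np.int64(50))]
[np.float64(-0.2779), np.float64(-0.1507)] [np.float64(0.4746), np.float64(0.47)]
16.4 [(np.float64(-0.348), np.int64(62)), (np.float64(-0.346), np.int64(78)), (np.float
[... 803 characters left out ...]
4(73)), (np.float64(-0.344), np.int64(69)), (np.float64(-0.342), np.int64(74)), (np.float64(-0.34), np.int64(75)), (np.float64(-0.338), np.int64(18)), (np.float64(-0.224), np.int64(73)), (np.float64(-0.222), np.int64(69)), (np.float64(-0.22), np.int64(64)), (np.float64(-0.218), np.int64(64)), (np.float64(-0.216), np.int64(66)), (np.float64(-0.214), np.int64(86)), (np.float64(-0.212), np.int64(73)), (np.float64(-0.098), np.int64(16)), (np.float64(-0.096), np.int64(74)), (np.float64(-0.094), np.int64(78)), (np.float64(-0.092), np.int64(67)), (np.float64(-0.09), np.int64(73)), (np.float64(-0.088), np.int64(74))]
[np.float64(-0.2808), np.float64(-0.1536)] [np.float64(0.4729), np.float64(0.4691)]
```

```bash
python3 -m handwheel '[{"dx":-0.307,"dy":-0.179,"rz":1.1,"claw":0},{"dx":-0.307,"dy":-0.179,"rz":1.1,"claw":0},{"dx":-0.307,"dy":-0.179,"rz":1.1,"claw":0},{"dx":-0.307,"dy":-0.179,"rz":1.1,"claw":0},{"dx":-0.307,"dy":-0.179,"rz":1.1,"claw":0},{"dx":-0.307,"dy":-0.179,"rz":1.1,"claw":0},{"dx":-0.307,"dy":-0.179,"rz":1.1,"claw":0},{"dx":-0.307,"dy":-0.179,"rz":1.1,"claw":0}]'
cat > go.py <<'E'
import sys,numpy as np
from workcell import bot
from scipy.spatial.transform import Rotation as Ro
x,y,z=map(float,sys.argv[1:4]);t=np.radians(16.45)
s=bot.observe();R=s['eef_rot'];c,sn=np.cos(t),np.sin(t)
p=np.array([x*c-y*sn,x*sn+y*c,z]);T=np.array([[c,sn,0],[sn,-c,0],[0,0,-1]])
print('t',s['time'],'lane',[(s['ee_pos'][0]*c+s['ee_pos'][1]*sn).round(4),(-s['ee_pos'][0]*sn+s['ee_pos'][1]*c).round(4),s['ee_pos'][2].round(4)],'w',s['width'],'q',s['joints'].round(2))
print('d',(R.T@(p-s['ee_pos'])).round(4),'r',Ro.from_matrix(R.T@T).as_rotvec().round(4),'F',s['ft_force'].round(2))
E
python3 go.py .417 -.281 .2
```

```text
t 0.1 lane [np.float64(0.3862), np.float64(0.4906), np.float64(0.2126)] w 1.003260830221892 q [-1.16  0.69 -0.19  1.57  0.16  0.9  -0.22]
d [-0.5014 -0.5873  0.0136] r [-6.0000e-04  2.0000e-03  2.4747e+00] F [-0.28 -0.61  0.14]$[0]: bad value
```

```bash
python3 -m handwheel '[{"dx":-0.05,"dy":-0.03,"dz":0.0,"rx":0.0,"ry":0.0,"rz":0.14,"claw":0.0}]'; echo; python3 go.py .417 -.281 .2
```

```text
time: 0.2
ee_pos: [0.2552, 0.5464, 0.2128]
eef_rot: [[-0.872, 0.489, -0.006], [0.489, 0.872, 0.006], [0.008, 0.003, -1.0]]
ft_force: [0.5, -0.4, -0.3]
width: 0.855

t 0.2 lane [np.float64(0.3995), np.float64(0.4518), np.float64(0.2128)] w 0.8546265722396625 q [-1.11  0.66 -0.17  1.64  0.13  0.85 -0.27]
d [-0.5371 -0.499   0.0071] r [-0.008  -0.0072  2.3434] F [ 0.47 -0.35 -0.27]
```

```bash
python3 -m handwheel '[{"dx":-0.05,"dy":-0.02,"dz":0.0,"rx":0.0,"ry":0.0,"rz":0.14,"claw":0.0},{"dx":-0.09,"dy":-0.04,"dz":0.0,"rx":0.0,"ry":0.0,"rz":0.28,"claw":0.0},{"dx":-0.13,"dy":-0.055,"dz":0.0,"rx":0.0,"ry":0.0,"rz":0.42,"claw":0.0},{"dx":-0.17,"dy":-0.07,"dz":0.0,"rx":0.0,"ry":0.0,"rz":0.56,"claw":0.0},{"dx":-0.21,"dy":-0.085,"dz":0.0,"rx":0.0,"ry":0.0,"rz":0.7,"claw":0.0},{"dx":-0.25,"dy":-0.1,"dz":0.0,"rx":0.0,"ry":0.0,"rz":0.84,"claw":0.0},{"dx":-0.29,"dy":-0.12,"dz":0.0,"rx":0.0,"ry":0.0,"rz":0.98,"claw":0.0},{"dx":-0.29,"dy":-0.12,"dz":0.0,"rx":0.0,"ry":0.0,"rz":1.12,"claw":0.0}]'; echo; python3 go.py .417 -.281 .2
```

```text
time: 1.0
ee_pos: [0.4586, 0.2843, 0.2133]
eef_rot: [[0.087, 0.996, 0.003], [0.996, -0.087, -0.005], [-0.005, 0.003, -1.0]]
ft_force: [-0.1, -0.5, 0.1]
width: -0.0

t 1.0 lane [np.float64(0.5204), np.float64(0.1428), np.float64(0.2133)] w -0.0002820055769615898 q [-0.73  0.58  0.14  1.83 -0.11  0.74 -0.62]
d [-0.4322  0.0586  0.0156] r [0.0055 0.0024 1.1967] F [-0.14 -0.48  0.14]
```

```bash
python3 -m handwheel '[{"dx":-0.05,"dy":0.007,"dz":0.0,"rx":0.0,"ry":0.0,"rz":0.14,"claw":0.0},{"dx":-0.1,"dy":0.014,"dz":0.0,"rx":0.0,"ry":0.0,"rz":0.28,"claw":0.0},{"dx":-0.15,"dy":0.021,"dz":0.0,"rx":0.0,"ry":0.0,"rz":0.42,"claw":0.0},{"dx":-0.2,"dy":0.028,"dz":0.0,"rx":0.0,"ry":0.0,"rz":0.56,"claw":0.0},{"dx":-0.25,"dy":0.035,"dz":0.0,"rx":0.0,"ry":0.0,"rz":0.7,"claw":0.0},{"dx":-0.3,"dy":0.042,"dz":0.0,"rx":0.0,"ry":0.0,"rz":0.84,"claw":0.0},{"dx":-0.35,"dy":0.049,"dz":0.0,"rx":0.0,"ry":0.0,"rz":0.98,"claw":0.0},{"dx":-0.4,"dy":0.056,"dz":0.0,"rx":0.0,"ry":0.0,"rz":1.12,"claw":0.0}]'; echo; python3 go.py .417 -.281 .2
```

```text
time: 1.8
ee_pos: [0.4818, -0.1082, 0.2132]
eef_rot: [[0.93, 0.368, -0.0], [0.368, -0.93, 0.0], [0.0, -0.0, -1.0]]
ft_force: [1.8, 0.5, -0.2]
width: -0.002

t 1.8 lane [np.float64(0.4314), np.float64(-0.2402), np.float64(0.2132)] w -0.0022080526054834336 q [-0.13  0.55  0.4   1.97 -0.33  0.68 -0.71]
d [-0.018   0.0393  0.0132] r [-0.0005  0.      0.0894] F [ 1.79  0.47 -0.2 ]
```

```bash
python3 -m handwheel '[{"dx":-0.018,"dy":0.036,"dz":0.02,"rx":0.0,"ry":0.0,"rz":0.083,"claw":0.0},{"dx":-0.018,"dy":0.036,"dz":0.03,"rx":0.0,"ry":0.0,"rz":0.083,"claw":0.0},{"dx":-0.018,"dy":0.036,"dz":0.03,"rx":0.0,"ry":0.0,"rz":0.083,"claw":0.0},{"dx":-0.018,"dy":0.036,"dz":0.03,"rx":0.0,"ry":0.0,"rz":0.083,"claw":0.0}]'; echo; python3 go.py .417 -.281 .042
python3 - <<'E'
from h import *
from workcell import bot,grab_frame
import pickle
s=bot.observe();f=grab_frame('wrist');pickle.dump((s,f),open('w.pkl','wb'));cv2.imwrite('pics/w1.png',f['img']);print(f['T_tool_cam'].round(3),f['fx'])
E
```

```text
time: 2.2
ee_pos: [0.4787, -0.145, 0.183]
eef_rot: [[0.955, 0.297, -0.001], [0.297, -0.955, 0.002], [-0.001, -0.002, -1.0]]
ft_force: [0.0, 2.4, -0.2]
width: -0.001

t 2.2 lane [np.float64(0.4181), np.float64(-0.2746), np.float64(0.183)] w -0.0014191229144101354 q [-0.03  0.61  0.38  1.99 -0.38  0.62 -0.67]
d [-0.0011  0.0066  0.141 ] r [-0.0018  0.0006  0.0141] F [ 0.02  2.37 -0.18]
[[-0.     0.95   0.314  0.082]
 [ 1.     0.     0.     0.001]
 [ 0.     0.314 -0.95  -0.161]
 [ 0.     0.     0.     1.   ]] 336.149300712054
```

View pics/w1.png

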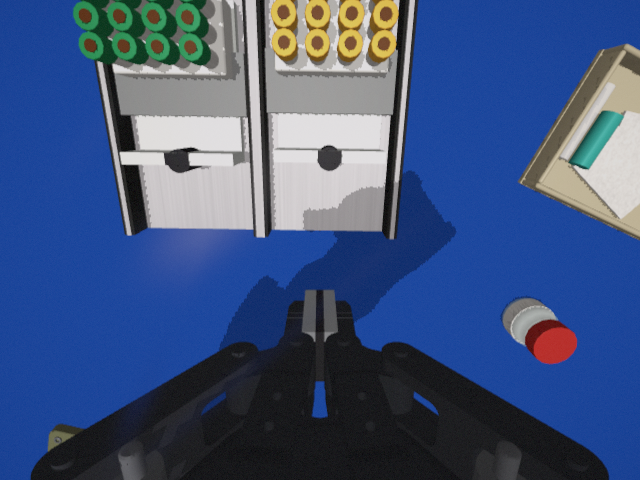

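The wrist view shows the yellow nose at (329,157) and the shut fingers at column 320, about 7–8 mm to the left, which matches the numbers. I'll centre and lower.

```bash
python3 -m handwheel '[{"dx":-0.001,"dy":0.006,"dz":0.02,"rx":0.0,"ry":0.0,"rz":0.014,"claw":0.0},{"dx":-0.001,"dy":0.006,"dz":0.05,"rx":0.0,"ry":0.0,"rz":0.014,"claw":0.0},{"dx":-0.001,"dy":0.006,"dz":0.08,"rx":0.0,"ry":0.0,"rz":0.014,"claw":0.0},{"dx":-0.001,"dy":0.006,"dz":0.11,"rx":0.0,"ry":0.0,"rz":0.014,"claw":0.0},{"dx":-0.001,"dy":0.006,"dz":0.13,"rx":0.0,"ry":0.0,"rz":0.014,"claw":0.0},{"dx":-0.001,"dy":0.006,"dz":0.14,"rx":0.0,"ry":0.0,"rz":0.014,"claw":0.0},{"dx":-0.001,"dy":0.006,"dz":0.14,"rx":0.0,"ry":0.0,"rz":0.014,"claw":0.0}]'; echo; python3 go.py .44 -.281 .042
python3 - <<'E'
from h import *
from workcell import bot,grab_frame
import pickle
s=bot.observe();f=grab_frame('wrist');cv2.imwrite('pics/w2.png',f['img'])
E
```

```text
time: 2.95
ee_pos: [0.4797, -0.1514, 0.0428]
eef_rot: [[0.959, 0.283, -0.001], [0.283, -0.959, 0.001], [-0.001, -0.001, -1.0]]
ft_force: [-0.2, -0.3, 0.8]
width: -0.001

t 2.95 lane [np.float64(0.4172), np.float64(-0.281), np.float64(0.0428)] w -0.001455232782346907 q [ 0.11  0.84  0.18  2.07 -0.51  0.28 -0.56]
d [ 0.0228 -0.0001  0.0008] r [-0.0013  0.0005 -0.0004] F [-0.21 -0.35  0.8 ]
```

View pics/w2.png

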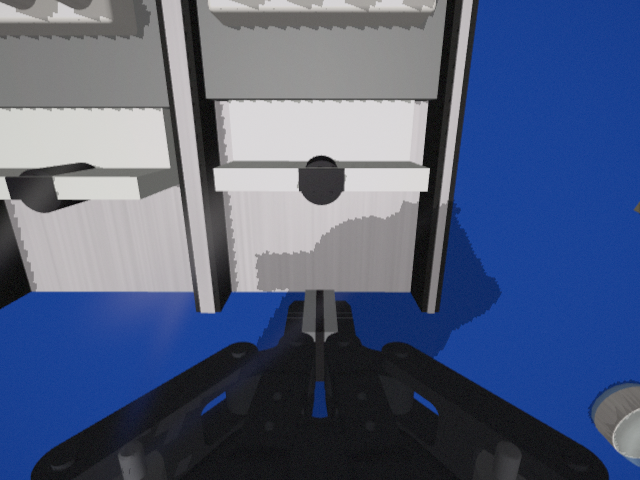

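The nose at column 321 lines up with the fingers at column 320, so I'll advance to contact.

```bash
python3 -m handwheel '[{"dx":0.01,"dy":0.0,"dz":0.0,"rx":0.0,"ry":0.0,"rz":0.0,"claw":0.0},{"dx":0.02,"dy":0.0,"dz":0.0,"rx":0.0,"ry":0.0,"rz":0.0,"claw":0.0},{"dx":0.028,"dy":0.0,"dz":0.0,"rx":0.0,"ry":0.0,"rz":0.0,"claw":0.0},{"dx":0.034,"dy":0.0,"dz":0.0,"rx":0.0,"ry":0.0,"rz":0.0,"claw":0.0},{"dx":0.04,"dy":0.0,"dz":0.0,"rx":0.0,"ry":0.0,"rz":0.0,"claw":0.0},{"dx":0.046,"dy":0.0,"dz":0.0,"rx":0.0,"ry":0.0,"rz":0.0,"claw":0.0}]'; echo; python3 go.py .56 -.281 .042
python3 - <<'E'
from h import *
from workcell import bot,grab_frame
f=grab_frame('wrist');cv2.imwrite('pics/w3.png',f['img'])
E
```

```text
time: 3.6
ee_pos: [0.5242, -0.1395, 0.0433]
eef_rot: [[0.96, 0.281, -0.0], [0.281, -0.96, 0.0], [-0.0, -0.0, -1.0]]
ft_force: [0.5, -0.6, 0.1]
width: -0.001

t 3.6 lane [np.float64(0.4632), np.float64(-0.2822), np.float64(0.0433)] w -0.0007983908427109196 q [ 0.04  0.87  0.24  1.95 -0.51  0.38 -0.62]
d [ 0.0968 -0.0015  0.0013] r [-0.0001  0.0001 -0.0021] F [ 0.47 -0.64  0.11]
```

View pics/w3.png

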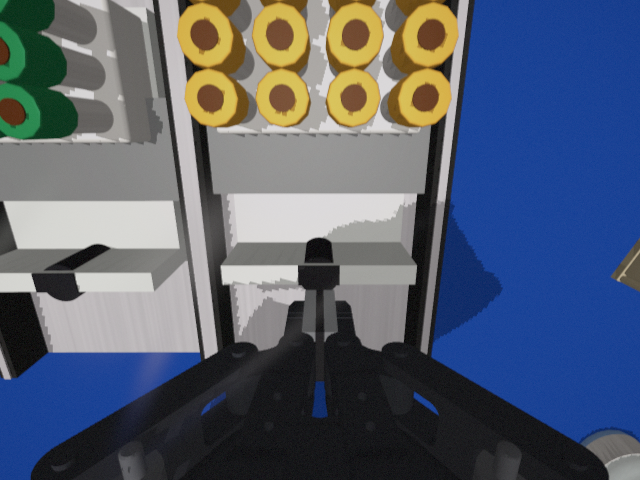

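The fingers are just about at the nose (319,275), still centred, with no force yet. I'll keep pushing.

```bash
python3 -m handwheel '[{"dx":0.007,"dy":-0.001,"dz":0.0,"rx":0.0,"ry":0.0,"rz":-0.002,"claw":0.0},{"dx":0.014,"dy":-0.001,"dz":0.0,"rx":0.0,"ry":0.0,"rz":-0.002,"claw":0.0},{"dx":0.021,"dy":-0.001,"dz":0.0,"rx":0.0,"ry":0.0,"rz":-0.002,"claw":0.0},{"dx":0.028,"dy":-0.001,"dz":0.0,"rx":0.0,"ry":0.0,"rz":-0.002,"claw":0.0},{"dx":0.034,"dy":-0.001,"dz":0.0,"rx":0.0,"ry":0.0,"rz":-0.002,"claw":0.0},{"dx":0.04,"dy":-0.001,"dz":0.0,"rx":0.0,"ry":0.0,"rz":-0.002,"claw":0.0}]'; echo; python3 go.py .56 -.281 .042
python3 - <<'E'
from h import *
from workcell import bot,grab_frame
f=grab_frame('wrist');cv2.imwrite('pics/w4.png',f['img'])
E
```

```text
time: 4.25
ee_pos: [0.5624, -0.1273, 0.0432]
eef_rot: [[0.959, 0.283, -0.0], [0.283, -0.959, 0.0], [-0.0, -0.0, -1.0]]
ft_force: [0.1, -0.1, 0.8]
width: 0.002

t 4.25 lane [np.float64(0.5033), np.float64(-0.2814), np.float64(0.0432)] w 0.0018071108548518408 q [-0.01  0.9   0.28  1.85 -0.5   0.46 -0.67]
d [ 0.0567 -0.0004  0.0012] r [-0.      0.     -0.0002] F [ 0.09 -0.14  0.81]
```

View pics/w4.png

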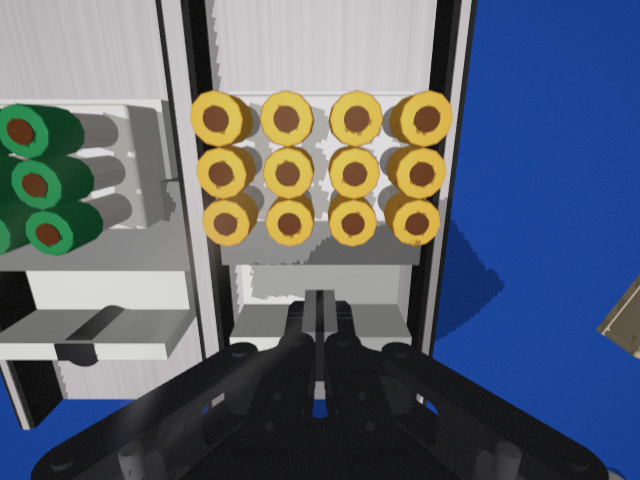

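The carrier may not be moving with the fingers: they look as if they overlap the rear wall, and the force is near zero. I'll measure before going on.

Run:
```python
from h import *
from workcell import bot,grab_frame
s=bot.observe();f=grab_frame('wrist');T=f['T_tool_cam'];R=s['eef_rot']
w=cloud(f,R@T[:3,:3],R@T[:3,3]+s['ee_pos'])
t=np.radians(16.45);c,sn=np.cos(t),np.sin(t)
L=np.stack([w[...,0]*c+w[...,1]*sn,-w[...,0]*sn+w[...,1]*c,w[...,2]],-1)
np.save('L.npy',L)
for v,u in[(295,312),(295,328),(300,320),(310,312),(325,312),(310,260),(325,260),(340,260),(390,270),(255,270),(320,385),(340,100),(355,75),(280,270),(290,320),(305,80),(225,290),(235,50)]:print(v,u,L[v,u].round(4))
f=grab_frame('top');cv2.imwrite('pics/crop2.png',cv2.resize(f['img'][120:320,240:410],None,fx=3.5,fy=3,interpolation=cv2.INTER_CUBIC))
f=grab_frame('scene');cv2.imwrite('pics/sc2.png',cv2.resize(f['img'][180:360,200:440],None,fx=3.3,fy=3.3,interpolation=cv2.INTER_CUBIC))
```

```text
295 312 [ 0.517  -0.2785  0.0708]
295 328 [ 0.5171 -0.2855  0.071 ]
300 320 [ 0.5176 -0.282   0.0764]
310 312 [ 0.5172 -0.2787  0.0841]
325 312 [ 0.5173 -0.279   0.0951]
310 260 [ 0.4832 -0.246   0.0252]
325 260 [ 0.4837 -0.2489  0.0423]
340 260 [ 0.4826 -0.2509  0.0547]
390 270 [ 0.5244 -0.2693  0.1359]
255 270 [ 0.5205 -0.2544  0.0303]
320 385 [ 0.483  -0.3193  0.0359]
340 100 [ 0.4798 -0.1648  0.0506]
355 75 [ 0.4747 -0.1544  0.0565]
280 270 [ 0.5007 -0.2521  0.0202]
290 320 [ 0.5172 -0.282   0.0663]
305 80 [ 0.4835 -0.1341  0.0198]
225 290 [ 0.5551 -0.2715  0.0924]
235 50 [ 0.5515 -0.188   0.0925]
```

View pics/crop2.png

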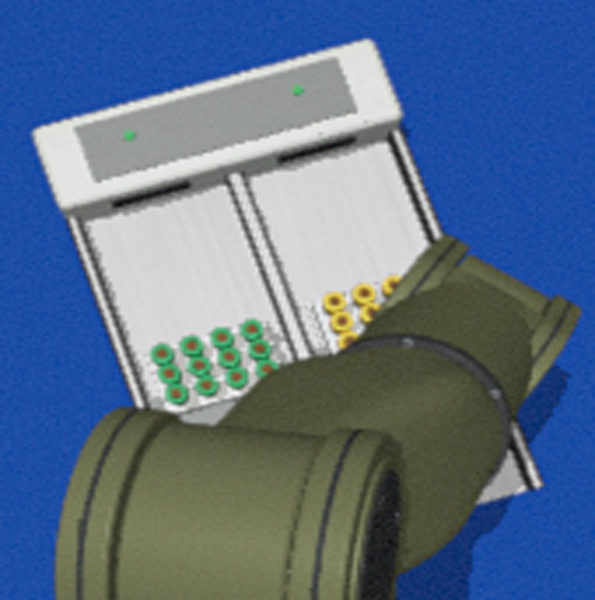

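View pics/sc2.png

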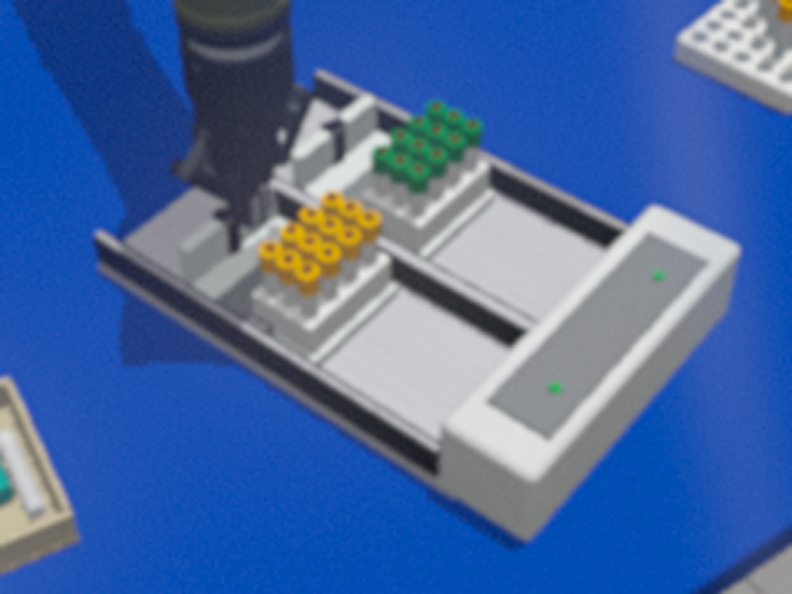

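Run:
```python
from h import *
from workcell import bot,grab_frame
L=np.load('L.npy')
for v in range(262,300,3):print(v,L[v,308:334:6].round(3).tolist())
s=bot.observe();f=grab_frame('scene');w=cloud(f)
t=np.radians(16.45);c,sn=np.cos(t),np.sin(t)
S=np.stack([w[...,0]*c+w[...,1]*sn,-w[...,0]*sn+w[...,1]*c,w[...,2]],-1)
m=(abs(S[...,1]+.281)<.02)&(S[...,0]>.46)&(S[...,0]<.53)
im=f['img'].max(-1)
m&=im<110
v,u=np.nonzero(m)
for z0 in np.arange(.0,.15,.01):
    k=m&(S[...,2]>=z0)&(S[...,2]<z0+.01)
    if k.any():print(z0.round(2),k.sum(),np.median(S[k],0).round(3),S[k].min(0).round(3),S[k].max(0).round(3))
cv2.imwrite('pics/sc3.png',cv2.resize(f['img'][200:300,230:330],None,fx=6,fy=6,interpolation=cv2.INTER_CUBIC))
print(s['ee_pos'],s['ft_force'])
```

```text
262 [[0.516, -0.275, 0.03], [0.516, -0.279, 0.03], [0.516, -0.282, 0.03], [0.517, -0.285, 0.031], [0.517, -0.289, 0.031]]
265 [[0.514, -0.275, 0.029], [0.514, -0.279, 0.03], [0.515, -0.282, 0.03], [0.514, -0.285, 0.03], [0.515, -0.289, 0.03]]
268 [[0.508, -0.275, 0.02], [0.508, -0.279, 0.019], [0.508, -0.282, 0.02], [0.508, -0.286, 0.02], [0.509, -0.289, 0.02]]
271 [[0.507, -0.275, 0.02], [0.507, -0.279, 0.02], [0.506, -0.282, 0.019], [0.506, -0.286, 0.02], [0.507, -0.289, 0.02]]
274 [[0.505, -0.275, 0.02], [0.505, -0.279, 0.02], [0.505, -0.282, 0.021], [0.504, -0.286, 0.02], [0.505, -0.289, 0.02]]
277 [[0.502, -0.275, 0.02], [0.503, -0.279, 0.02], [0.502, -0.282, 0.02], [0.503, -0.286, 0.02], [0.503, -0.289, 0.02]]
280 [[0.5, -0.275, 0.019], [0.5, -0.278, 0.019], [0.5, -0.282, 0.019], [0.5, -0.286, 0.019], [0.501, -0.289, 0.02]]
283 [[0.499, -0.275, 0.02], [0.498, -0.278, 0.02], [0.499, -0.282, 0.021], [0.498, -0.286, 0.02], [0.498, -0.289, 0.018]]
286 [[0.496, -0.275, 0.019], [0.496, -0.278, 0.019], [0.497, -0.282, 0.02], [0.497, -0.286, 0.02], [0.496, -0.289, 0.019]]
289 [[0.516, 
[... 933 characters left out ...]
.285  0.07 ]
0.07 34 [ 0.512 -0.287  0.075] [ 0.497 -0.294  0.07 ] [ 0.517 -0.268  0.08 ]
0.08 34 [ 0.511 -0.287  0.085] [ 0.499 -0.295  0.08 ] [ 0.517 -0.267  0.09 ]
0.09 21 [ 0.513 -0.285  0.094] [ 0.506 -0.295  0.09 ] [ 0.516 -0.275  0.1  ]
0.1 25 [ 0.516 -0.284  0.107] [ 0.51  -0.294  0.1  ] [ 0.519 -0.267  0.11 ]
0.11 52 [ 0.513 -0.291  0.115] [ 0.494 -0.3    0.11 ] [ 0.519 -0.267  0.119]
0.12 44 [ 0.516 -0.293  0.126] [ 0.489 -0.297  0.12 ] [ 0.522 -0.264  0.13 ]
0.13 43 [ 0.521 -0.284  0.135] [ 0.51 -0.3   0.13] [ 0.523 -0.263  0.14 ]
0.14 43 [ 0.52  -0.287  0.145] [ 0.514 -0.3    0.14 ] [ 0.524 -0.264  0.15 ]
[ 0.56170867 -0.12749365  0.04321946] [-0.96749693 -0.00985216 -0.45326344]
```

View pics/sc3.png

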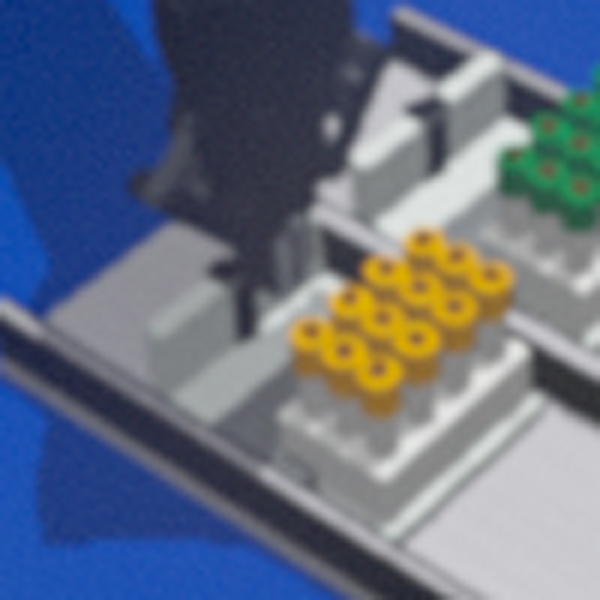

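Two cameras agree that the fingertips are at z≈0.063, about 36 mm higher than the stated geometry implies. They passed over the nose and wall (tops 0.052 and 0.055) without touching, and the carrier hasn't moved. I'll lift slightly, back out behind the nose, then go lower using the tip height I measured.

```bash
python3 -m handwheel '[{"dx":0.0,"dy":0.0,"dz":-0.01,"rx":0.0,"ry":0.0,"rz":0.0,"claw":0.0},{"dx":0.0,"dy":0.0,"dz":-0.015,"rx":0.0,"ry":0.0,"rz":0.0,"claw":0.0},{"dx":-0.03,"dy":0.0,"dz":-0.015,"rx":0.0,"ry":0.0,"rz":0.0,"claw":0.0},{"dx":-0.06,"dy":0.0,"dz":-0.015,"rx":0.0,"ry":0.0,"rz":0.0,"claw":0.0},{"dx":-0.088,"dy":0.0,"dz":-0.015,"rx":0.0,"ry":0.0,"rz":0.0,"claw":0.0},{"dx":-0.088,"dy":0.0,"dz":-0.01,"rx":0.0,"ry":0.0,"rz":0.0,"claw":0.0},{"dx":-0.088,"dy":0.0,"dz":0.01,"rx":0.0,"ry":0.0,"rz":0.0,"claw":0.0},{"dx":-0.088,"dy":0.0,"dz":0.015,"rx":0.0,"ry":0.0,"rz":0.0,"claw":0.0}]'; echo; python3 go.py .417 -.281 .006
cat > look.py <<'E'
import sys
from h import *
from workcell import bot,grab_frame
s=bot.observe();f=grab_frame('wrist');T=f['T_tool_cam'];R=s['eef_rot']
w=cloud(f,R@T[:3,:3],R@T[:3,3]+s['ee_pos'])
t=np.radians(16.45);c,sn=np.cos(t),np.sin(t)
L=np.stack([w[...,0]*c+w[...,1]*sn,-w[...,0]*sn+w[...,1]*c,w[...,2]],-1)
for v in range(280,300,3):print(v,L[v,314:330:12].round(3).tolist())
cv2.imwrite('pics/'+sys.argv[1],f['img'])
def m(n,k):
    k=k&np.isfinite(L[...,2]);print(n,k.sum(),np.median(L[k],0).round(4) if k.any() else '', np.percentile(L[k][:,0],[2,98]).round(4) if k.any() else '')
b,g,r=[f['img'][...,i].astype(int) for i in range(3)]
m('ycaps',(r>150)&(g>100)&(b<90)&(abs(L[...,2]-.092)<.004))
m('gcaps',(g>80)&(r<70)&(g>b+25)&(abs(L[...,2]-.092)<.004))
m('ywalltop',(abs(L[...,2]-.0545)<.003)&(abs(L[...,1]+.281)<.05)&(abs(L[...,1]+.281)>.022))
m('gwalltop',(abs(L[...,2]-.0545)<.003)&(abs(L[...,1]+.153)<.05)&(abs(L[...,1]+.153)>.016))
E
python3 look.py w5.png
```

```text
time: 5.3
ee_pos: [0.4776, -0.1522, 0.0276]
eef_rot: [[0.959, 0.283, -0.0], [0.283, -0.959, 0.001], [-0.0, -0.001, -1.0]]
ft_force: [-0.6, 0.6, 0.1]
width: 0.002

t 5.3 lane [np.float64(0.415), np.float64(-0.2812), np.float64(0.0276)] w 0.001654710090443365 q [ 0.12  0.87  0.15  2.07 -0.52  0.24 -0.55]
d [ 0.002  -0.0002  0.0216] r [-0.0007  0.     -0.0004] F [-0.58  0.57  0.11]
280 [[0.413, -0.279, 0.01], [0.413, -0.286, 0.01]]
283 [[0.412, -0.279, 0.01], [0.411, -0.286, 0.01]]
286 [[0.409, -0.279, 0.009], [0.41, -0.286, 0.011]]
289 [[0.427, -0.279, 0.049], [0.427, -0.285, 0.049]]
292 [[0.427, -0.279, 0.052], [0.427, -0.285, 0.052]]
295 [[0.428, -0.279, 0.056], [0.428, -0.285, 0.056]]
298 [[0.428, -0.279, 0.059], [0.427, -0.285, 0.058]]
ycaps 0  
gcaps 0  
ywalltop 3330 [ 0.4786 -0.3044  0.0551] [0.4735 0.4833]
gwalltop 2237 [ 0.475  -0.1862  0.055 ] [0.4699 0.4796]
```

View pics/w5.png

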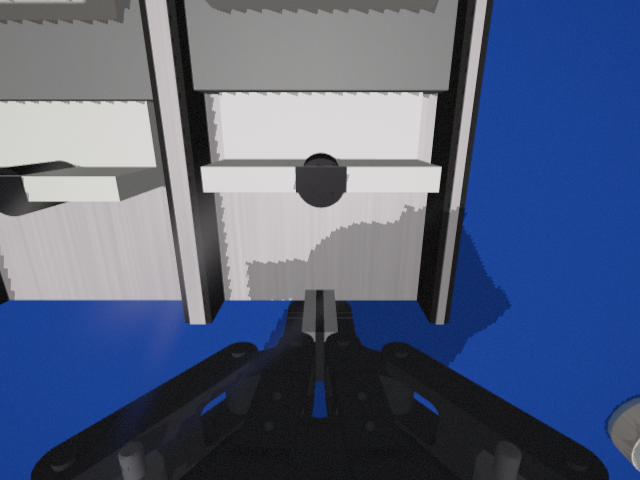

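The tips are at z≈0.047, centred on the nose at (321,180). Going down another 21 mm.

```bash
python3 -m handwheel '[{"dx":0.0,"dy":0.0,"dz":0.007,"rx":0.0,"ry":0.0,"rz":0.0,"claw":0.0},{"dx":0.0,"dy":0.0,"dz":0.014,"rx":0.0,"ry":0.0,"rz":0.0,"claw":0.0},{"dx":0.0,"dy":0.0,"dz":0.021,"rx":0.0,"ry":0.0,"rz":0.0,"claw":0.0},{"dx":0.005,"dy":0.0,"dz":0.021,"rx":0.0,"ry":0.0,"rz":0.0,"claw":0.0},{"dx":0.012,"dy":0.0,"dz":0.021,"rx":0.0,"ry":0.0,"rz":0.0,"claw":0.0},{"dx":0.02,"dy":0.0,"dz":0.021,"rx":0.0,"ry":0.0,"rz":0.0,"claw":0.0}]'; echo; python3 go.py .46 -.281 .006;python3 look.py w6.png
```

```text
time: 5.95
ee_pos: [0.4976, -0.1466, 0.0075]
eef_rot: [[0.959, 0.283, 0.001], [0.283, -0.959, 0.0], [0.001, 0.0, -1.0]]
ft_force: [0.5, -0.2, 0.3]
width: 0.002

t 5.95 lane [np.float64(0.4357), np.float64(-0.2815), np.float64(0.0075)] w 0.0020061363306747852 q [ 0.11  0.91  0.15  2.03 -0.53  0.24 -0.56]
d [ 0.0243 -0.0005  0.0015] r [ 0.0002 -0.0006 -0.0002] F [ 0.54 -0.17  0.35]
280 [[0.444, -0.279, 0.01], [0.444, -0.285, 0.01]]
283 [[0.441, -0.279, 0.009], [0.442, -0.285, 0.009]]
286 [[0.441, -0.279, 0.011], [0.441, -0.285, 0.011]]
289 [[0.447, -0.279, 0.027], [0.448, -0.285, 0.029]]
292 [[0.448, -0.28, 0.032], [0.448, -0.285, 0.032]]
295 [[0.448, -0.28, 0.035], [0.448, -0.285, 0.035]]
298 [[0.448, -0.28, 0.038], [0.448, -0.285, 0.037]]
ycaps 0  
gcaps 0  
ywalltop 4833 [ 0.4799 -0.3044  0.055 ] [0.4735 0.5515]
gwalltop 3539 [ 0.4765 -0.1898  0.055 ] [0.4697 0.552 ]
```

View pics/w6.png

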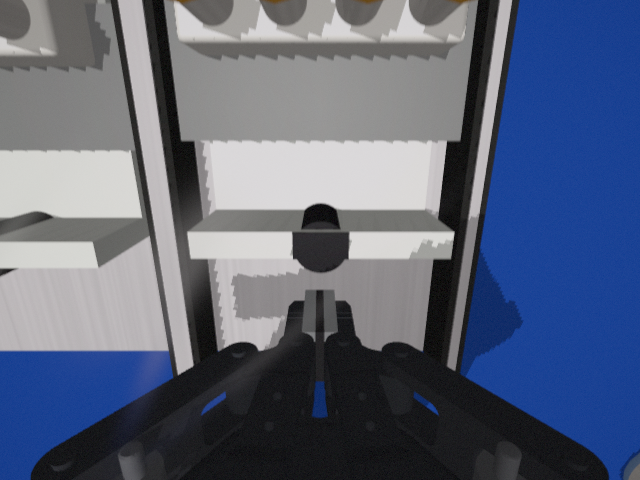

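The tip is at z≈0.026, directly behind the nose at (321,250) and 18 mm short of it. Pushing now.

```bash
python3 -m handwheel '[{"dx":0.008,"dy":0.0,"dz":0.0,"rx":0.0,"ry":0.0,"rz":0.0,"claw":0.0},{"dx":0.014,"dy":0.0,"dz":0.0,"rx":0.0,"ry":0.0,"rz":0.0,"claw":0.0},{"dx":0.018,"dy":0.0,"dz":0.0,"rx":0.0,"ry":0.0,"rz":0.0,"claw":0.0},{"dx":0.022,"dy":0.0,"dz":0.0,"rx":0.0,"ry":0.0,"rz":0.0,"claw":0.0},{"dx":0.026,"dy":0.0,"dz":0.0,"rx":0.0,"ry":0.0,"rz":0.0,"claw":0.0},{"dx":0.03,"dy":0.0,"dz":0.0,"rx":0.0,"ry":0.0,"rz":0.0,"claw":0.0},{"dx":0.035,"dy":0.0,"dz":0.0,"rx":0.0,"ry":0.0,"rz":0.0,"claw":0.0},{"dx":0.04,"dy":0.0,"dz":0.0,"rx":0.0,"ry":0.0,"rz":0.0,"claw":0.0}]'; echo; python3 go.py .57 -.281 .007;python3 look.py w7.png
```

```text
time: 6.8
ee_pos: [0.5354, -0.1352, 0.0071]
eef_rot: [[0.959, 0.283, -0.0], [0.283, -0.959, 0.0], [0.0, -0.0, -1.0]]
ft_force: [-1.6, -0.3, -0.5]
width: -0.0

t 6.8 lane [np.float64(0.4752), np.float64(-0.2813), np.float64(0.0071)] w -0.00036419120630330667 q [ 0.04  0.94  0.21  1.93 -0.53  0.33 -0.61]
d [ 0.0948 -0.0003  0.0001] r [-0.0003 -0.     -0.0003] F [-1.62 -0.29 -0.49]
280 [[0.505, -0.28, 0.056], [0.504, -0.284, 0.055]]
283 [[0.504, -0.28, 0.057], [0.504, -0.284, 0.056]]
286 [[0.502, -0.28, 0.056], [0.503, -0.284, 0.056]]
289 [[0.501, -0.28, 0.055], [0.502, -0.284, 0.057]]
292 [[0.5, -0.28, 0.057], [0.5, -0.284, 0.056]]
295 [[0.499, -0.28, 0.056], [0.499, -0.284, 0.056]]
298 [[0.498, -0.28, 0.056], [0.498, -0.284, 0.057]]
ycaps 14779 [ 0.5745 -0.2861  0.0921] [0.5678 0.5806]
gcaps 0  
ywalltop 4610 [ 0.5017 -0.3043  0.055 ] [0.4947 0.5884]
gwalltop 4501 [ 0.48   -0.1923  0.0548] [0.4699 0.5886]
```

View pics/w7.png

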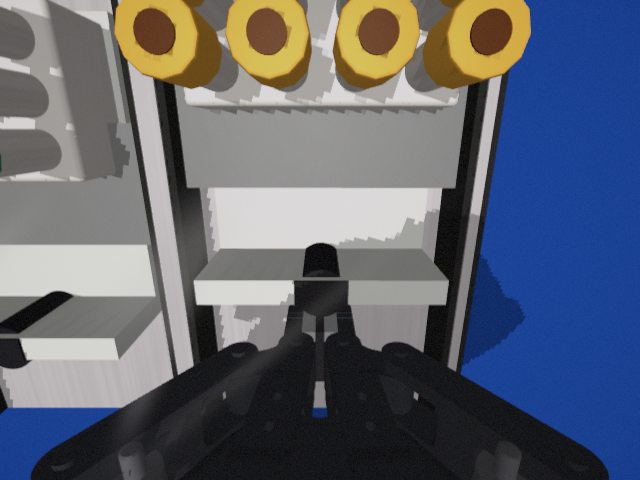

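The yellow carrier has moved 21 mm with about 1.6 N at the wrist, it sits square, and the green one hasn't moved (0.4699). Continuing.

```bash
python3 -m handwheel '[{"dx":0.008,"dy":0.0,"dz":0.0,"rx":0.0,"ry":0.0,"rz":0.0,"claw":0.0},{"dx":0.016,"dy":0.0,"dz":0.0,"rx":0.0,"ry":0.0,"rz":0.0,"claw":0.0},{"dx":0.024,"dy":0.0,"dz":0.0,"rx":0.0,"ry":0.0,"rz":0.0,"claw":0.0},{"dx":0.032,"dy":0.0,"dz":0.0,"rx":0.0,"ry":0.0,"rz":0.0,"claw":0.0},{"dx":0.04,"dy":0.0,"dz":0.0,"rx":0.0,"ry":0.0,"rz":0.0,"claw":0.0},{"dx":0.048,"dy":0.0,"dz":0.0,"rx":0.0,"ry":0.0,"rz":0.0,"claw":0.0},{"dx":0.056,"dy":0.0,"dz":0.0,"rx":0.0,"ry":0.0,"rz":0.0,"claw":0.0},{"dx":0.062,"dy":0.0,"dz":0.0,"rx":0.0,"ry":0.0,"rz":0.0,"claw":0.0}]'; echo; python3 go.py .57 -.281 .007;python3 look.py w8.png|tail -4
```

```text
time: 7.65
ee_pos: [0.5954, -0.1175, 0.0072]
eef_rot: [[0.959, 0.283, 0.001], [0.283, -0.959, 0.0], [0.001, 0.0, -1.0]]
ft_force: [-2.9, -0.2, 0.4]
width: -0.002

t 7.65 lane [np.float64(0.5378), np.float64(-0.2813), np.float64(0.0072)] w -0.0018000161815026733 q [-0.03  0.98  0.28  1.76 -0.52  0.47 -0.69]
d [ 0.0322 -0.0003  0.0003] r [ 0.     -0.0005  0.0002] F [-2.93 -0.24  0.39]
ycaps 14806 [ 0.6371 -0.2863  0.0921] [0.6304 0.6432]
gcaps 337 [ 0.5491 -0.1936  0.092 ] [0.5441 0.5549]
ywalltop 4600 [ 0.5642 -0.3042  0.055 ] [0.5572 0.6512]
gwalltop 1683 [ 0.5722 -0.1925  0.0544] [0.4786 0.5912]
```

View pics/w8.png

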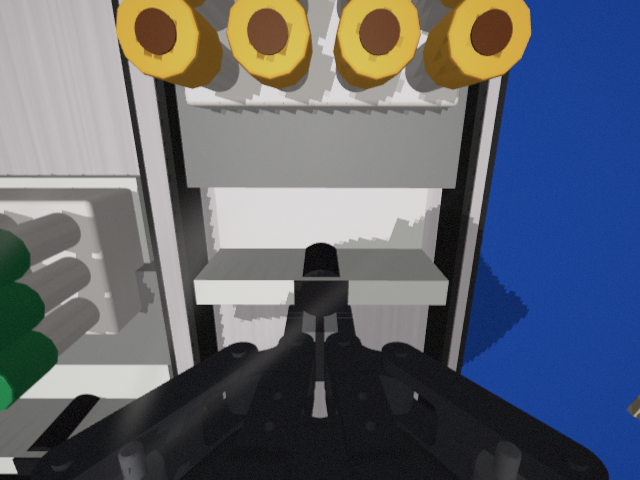

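It's sliding straight. About 34 mm is left by my estimate, so I'll slow down as it nears the stop.

```bash
python3 -m handwheel '[{"dx":0.006,"dy":0.0,"dz":0.0,"rx":0.0,"ry":0.0,"rz":0.0,"claw":0.0},{"dx":0.012,"dy":0.0,"dz":0.0,"rx":0.0,"ry":0.0,"rz":0.0,"claw":0.0},{"dx":0.017,"dy":0.0,"dz":0.0,"rx":0.0,"ry":0.0,"rz":0.0,"claw":0.0},{"dx":0.021,"dy":0.0,"dz":0.0,"rx":0.0,"ry":0.0,"rz":0.0,"claw":0.0},{"dx":0.024,"dy":0.0,"dz":0.0,"rx":0.0,"ry":0.0,"rz":0.0,"claw":0.0},{"dx":0.026,"dy":0.0,"dz":0.0,"rx":0.0,"ry":0.0,"rz":0.0,"claw":0.0},{"dx":0.028,"dy":0.0,"dz":0.0,"rx":0.0,"ry":0.0,"rz":0.0,"claw":0.0}]'; echo; python3 go.py .57 -.281 .007;python3 look.py w9.png|tail -4
```

```text
time: 8.4
ee_pos: [0.6212, -0.1101, 0.0073]
eef_rot: [[0.959, 0.283, -0.001], [0.283, -0.959, 0.0], [-0.0, -0.0, -1.0]]
ft_force: [-3.8, -2.1, 0.7]
width: -0.001

t 8.4 lane [np.float64(0.5646), np.float64(-0.2815), np.float64(0.0073)] w -0.0014195148557434231 q [-0.06  1.01  0.3   1.68 -0.52  0.53 -0.72]
d [ 0.0054 -0.0005  0.0003] r [-0.0002  0.0005 -0.0006] F [-3.76 -2.08  0.7 ]
ycaps 14828 [ 0.6639 -0.2863  0.0922] [0.6571 0.67  ]
gcaps 1487 [ 0.558  -0.1919  0.092 ] [0.5435 0.5839]
ywalltop 4626 [ 0.591  -0.3044  0.055 ] [0.584  0.6779]
gwalltop 1648 [ 0.5742 -0.1915  0.0546] [0.5493 0.5914]
```

Now 2 mm steps, watching for the force to rise.

```bash
python3 -m handwheel '[{"dx":0.002,"dy":0.0,"dz":0.0,"rx":0.0,"ry":0.0,"rz":0.0,"claw":0.0},{"dx":0.004,"dy":0.0,"dz":0.0,"rx":0.0,"ry":0.0,"rz":0.0,"claw":0.0},{"dx":0.005,"dy":0.0,"dz":0.0,"rx":0.0,"ry":0.0,"rz":0.0,"claw":0.0}]'; echo; python3 go.py .57 -.281 .007;python3 look.py w10.png|tail -4
```

```text
time: 8.75
ee_pos: [0.6265, -0.1084, 0.0073]
eef_rot: [[0.959, 0.283, 0.0], [0.283, -0.959, 0.0], [0.0, 0.0, -1.0]]
ft_force: [-3.0, -1.4, 0.4]
width: 0.001

t 8.75 lane [np.float64(0.5702), np.float64(-0.2814), np.float64(0.0073)] w 0.0012034564244742918 q [-0.06  1.01  0.31  1.67 -0.52  0.54 -0.73]
d [-0.0002 -0.0004  0.0003] r [ 0.     -0.0005 -0.0001] F [-3.01 -1.37  0.39]
ycaps 14780 [ 0.6695 -0.2864  0.0922] [0.6628 0.6756]
gcaps 1434 [ 0.5648 -0.1919  0.092 ] [0.5521 0.5869]
ywalltop 4617 [ 0.5965 -0.3042  0.055 ] [0.5895 0.6832]
gwalltop 1634 [ 0.5746 -0.1915  0.0546] [0.5495 0.5914]
```

```bash
python3 -m handwheel '[{"dx":0.0015,"dy":0.0,"dz":0.0,"rx":0.0,"ry":0.0,"rz":0.0,"claw":0.0},{"dx":0.003,"dy":0.0,"dz":0.0,"rx":0.0,"ry":0.0,"rz":0.0,"claw":0.0}]'; echo; python3 -m handwheel '[{"dx":0.001,"dy":0.0,"dz":0.0,"rx":0.0,"ry":0.0,"rz":0.0,"claw":0.0},{"dx":0.002,"dy":0.0,"dz":0.0,"rx":0.0,"ry":0.0,"rz":0.0,"claw":0.0}]'; python3 go.py .57 -.281 .007;python3 look.py w11.png|tail -4
```

```text
time: 9.0
ee_pos: [0.6289, -0.1077, 0.0073]
eef_rot: [[0.959, 0.283, -0.0], [0.283, -0.959, 0.0], [-0.0, -0.0, -1.0]]
ft_force: [-3.3, -1.1, 0.5]
width: 0.001

time: 9.2
ee_pos: [0.631, -0.1071, 0.0073]
eef_rot: [[0.959, 0.283, -0.0], [0.283, -0.959, 0.0], [-0.0, -0.0, -1.0]]
ft_force: [-3.8, -0.8, 0.6]
width: -0.003
t 9.2 lane [np.float64(0.5748), np.float64(-0.2814), np.float64(0.0073)] w -0.002600971838669476 q [-0.07  1.01  0.31  1.65 -0.52  0.56 -0.73]
d [-0.0048 -0.0004  0.0003] r [-0.0001  0.     -0.0003] F [-3.84 -0.75  0.56]
ycaps 14831 [ 0.6742 -0.2865  0.0922] [0.6674 0.6803]
gcaps 1581 [ 0.5684 -0.1915  0.092 ] [0.5538 0.5882]
ywalltop 4595 [ 0.6012 -0.3044  0.055 ] [0.5942 0.688 ]
gwalltop 1619 [ 0.5798 -0.1913  0.0546] [0.5494 0.5914]
```

```bash
python3 -m handwheel '[{"dx":0.001,"dy":0.0,"dz":0.0,"rx":0.0,"ry":0.0,"rz":0.0,"claw":0.0},{"dx":0.002,"dy":0.0,"dz":0.0,"rx":0.0,"ry":0.0,"rz":0.0,"claw":0.0}]'; echo; python3 -m handwheel '[{"dx":0.001,"dy":0.0,"dz":0.0,"rx":0.0,"ry":0.0,"rz":0.0,"claw":0.0},{"dx":0.002,"dy":0.0,"dz":0.0,"rx":0.0,"ry":0.0,"rz":0.0,"claw":0.0}]'; python3 go.py .57 -.281 .007;python3 look.py w12.png|tail -4
python3 - <<'E'
from h import *
from workcell import grab_frame
f=grab_frame('top');cv2.imwrite('pics/crop3.png',cv2.resize(f['img'][120:320,240:410],None,fx=3.5,fy=3,interpolation=cv2.INTER_CUBIC))
f=grab_frame('scene');cv2.imwrite('pics/sc4.png',cv2.resize(f['img'][180:360,200:440],None,fx=3.3,fy=3.3,interpolation=cv2.INTER_CUBIC))
E
```

```text
time: 9.45
ee_pos: [0.6325, -0.1067, 0.0072]
eef_rot: [[0.959, 0.283, -0.001], [0.283, -0.959, -0.0], [-0.001, -0.0, -1.0]]
ft_force: [-5.8, -1.8, 2.1]
width: -0.002

time: 9.65
ee_pos: [0.6324, -0.1068, 0.007]
eef_rot: [[0.959, 0.282, -0.004], [0.282, -0.959, -0.0], [-0.004, -0.001, -1.0]]
ft_force: [-8.4, -2.8, 2.9]
width: -0.0
t 9.65 lane [np.float64(0.5763), np.float64(-0.2815), np.float64(0.007)] w -0.0002193406739026919 q [-0.07  1.02  0.32  1.65 -0.51  0.57 -0.74]
d [-0.0063 -0.0005 -0.    ] r [-0.0011  0.0043 -0.0011] F [-8.43 -2.79  2.89]
ycaps 15123 [ 0.6758 -0.2864  0.0921] [0.6689 0.6818]
gcaps 1469 [ 0.5699 -0.1916  0.092 ] [0.5555 0.5885]
ywalltop 4569 [ 0.6028 -0.304   0.055 ] [0.5959 0.6899]
gwalltop 1581 [ 0.5812 -0.1914  0.0545] [0.5495 0.5913]
```

View pics/sc4.png

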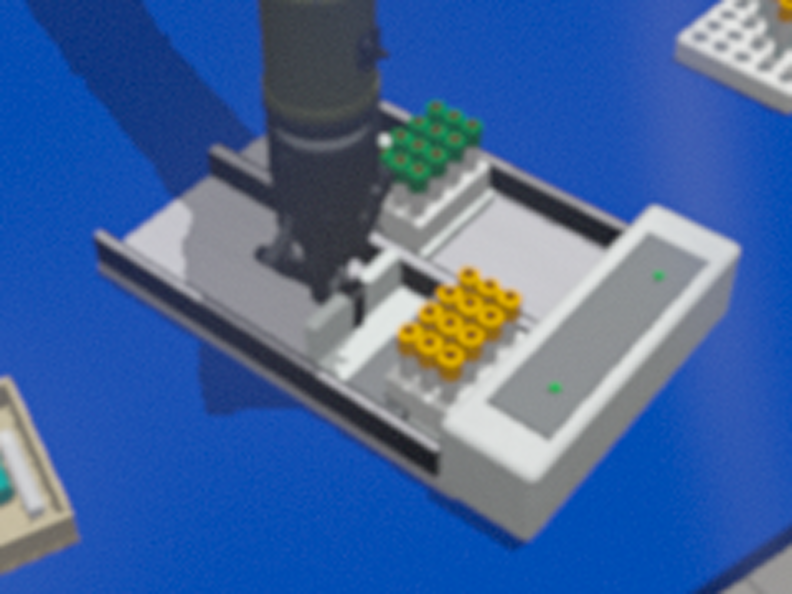

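View pics/crop3.png

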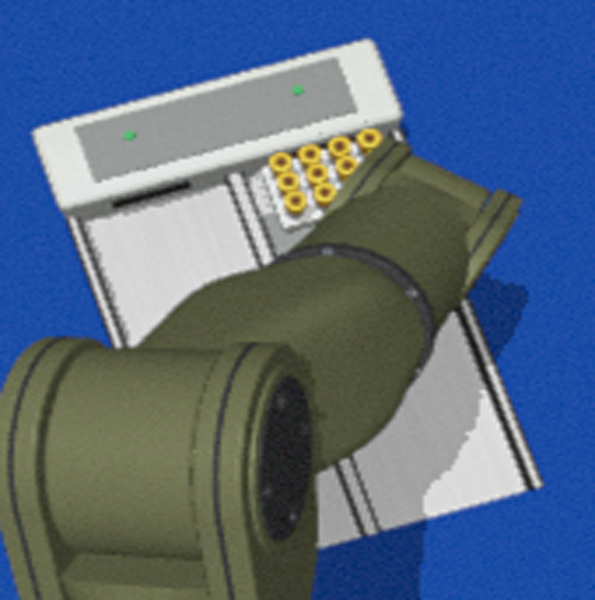

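It has stopped moving and the force is rising. Total travel is 122.4 mm against about 121.5 mm predicted, so this looks like the stop. A slightly firmer press will confirm it's the stop and not a jam.

```bash
python3 -m handwheel '[{"dx":0.002,"dy":0.0,"dz":0.0,"rx":0.0,"ry":0.0,"rz":0.0,"claw":0.0},{"dx":0.004,"dy":0.0,"dz":0.0,"rx":0.0,"ry":0.0,"rz":0.0,"claw":0.0},{"dx":0.004,"dy":0.0,"dz":0.0,"rx":0.0,"ry":0.0,"rz":0.0,"claw":0.0}]'; python3 go.py .57 -.281 .007;python3 look.py w13.png|tail -4
```

```text
time: 10.1
ee_pos: [0.6323, -0.1069, 0.0063]
eef_rot: [[0.96, 0.281, -0.011], [0.281, -0.96, -0.001], [-0.011, -0.002, -1.0]]
ft_force: [-12.8, -4.6, 4.6]
width: -0.005
t 10.1 lane [np.float64(0.5762), np.float64(-0.2816), np.float64(0.0063)] w -0.004812953639106384 q [-0.07  1.02  0.32  1.64 -0.51  0.58 -0.75]
d [-0.0062 -0.0006 -0.0007] r [-0.0024  0.0112 -0.0025] F [-12.82  -4.61   4.62]
ycaps 15604 [ 0.6759 -0.2862  0.0921] [0.669  0.6819]
gcaps 1256 [ 0.5699 -0.1919  0.092 ] [0.5567 0.5879]
ywalltop 4666 [ 0.6028 -0.3047  0.055 ] [0.5958 0.6898]
gwalltop 1619 [ 0.581  -0.1912  0.0546] [0.5497 0.5914]
```

It holds firmly at 13.6 N with no movement, so it's at the stop. Now I'll back straight away, lift, and check.

```bash
python3 -m handwheel '[{"dx":-0.01,"dy":0.0,"dz":0.0,"rx":0.0,"ry":0.0,"rz":0.0,"claw":0.0},{"dx":-0.03,"dy":0.0,"dz":0.0,"rx":0.0,"ry":0.0,"rz":0.0,"claw":0.0},{"dx":-0.05,"dy":0.0,"dz":0.0,"rx":0.0,"ry":0.0,"rz":0.0,"claw":0.0},{"dx":-0.06,"dy":0.0,"dz":-0.04,"rx":0.0,"ry":0.0,"rz":0.0,"claw":0.0},{"dx":-0.065,"dy":0.0,"dz":-0.08,"rx":0.0,"ry":0.0,"rz":0.0,"claw":0.0},{"dx":-0.07,"dy":0.0,"dz":-0.12,"rx":0.0,"ry":0.0,"rz":0.0,"claw":0.0},{"dx":-0.075,"dy":0.0,"dz":-0.16,"rx":0.0,"ry":0.0,"rz":0.0,"claw":0.0},{"dx":-0.08,"dy":0.0,"dz":-0.2,"rx":0.0,"ry":0.0,"rz":0.0,"claw":0.0}]'; python3 go.py .57 -.281 .007;python3 look.py w14.png|tail -4
```

```text
time: 10.95
ee_pos: [0.5637, -0.127, 0.2097]
eef_rot: [[0.959, 0.284, 0.005], [0.284, -0.959, 0.0], [0.005, 0.001, -1.0]]
ft_force: [0.8, 0.3, -0.2]
width: -0.003
t 10.95 lane [np.float64(0.5046), np.float64(-0.2814), np.float64(0.2097)] w -0.002719395932415397 q [-0.12  0.67  0.46  1.74 -0.39  0.82 -0.76]
d [ 0.0644 -0.0006  0.203 ] r [ 0.0012 -0.0046  0.0009] F [ 0.8   0.31 -0.22]
ycaps 378 [ 0.6721 -0.2898  0.0921] [0.6689 0.674 ]
gcaps 2726 [ 0.5694 -0.1502  0.0921] [0.5445 0.5908]
ywalltop 784 [ 0.6015 -0.3047  0.0551] [0.5965 0.6753]
gwalltop 794 [ 0.4766 -0.1746  0.0549] [0.4703 0.5846]
```

View pics/w14.png

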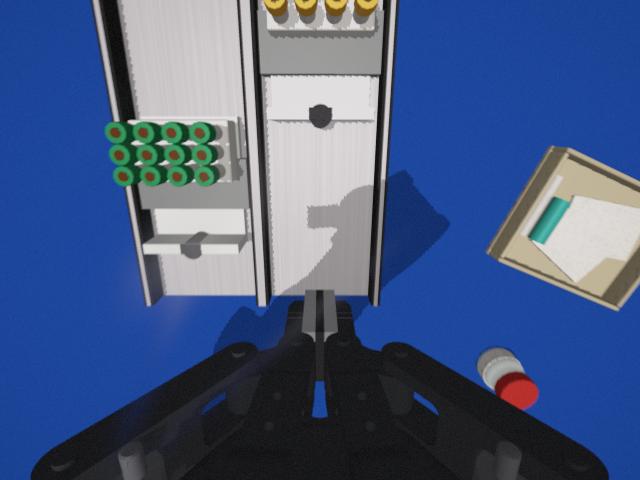

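The yellow carrier stayed home (wall face 0.596, nose at (320,115)), the green one is where it started, and the arm is clear. Handing in.

Run:
```python
from workcell import bot
print(bot.job_done())
```

```text
the job is handed in; nothing more can be done
None
```

I pushed the yellow-cap carrier (right-hand lane) fully home against the stop with the shut fingers on its nose, then backed the arm off, clear of everything. The job is handed in, with about 11 s on the robot's clock.

**First pass missed:** the fingertips were about 36 mm higher than the stated tool geometry implies. They passed over the nose and rear wall without touching anything. Two cameras showed this, so I backed out, lowered by the measured tip height and pushed again.

**Last checks:**
- **Travel:** the carrier moved 122–123 mm against about 121.5 mm predicted, sliding at 2–4 N within 1 mm of its centre line.
- **At the stop:** the carrier held still while the press rose to about 14 N, and it stayed there after the arm withdrew.
- **Small disagreement:** the measured stop lies about 4 mm past my first camera estimate of the reader face. I put this down to camera error, because the carrier did not move under the firmer press.
- **Green carrier:** its rear wall measured the same before and after, to within 1 mm.
- **Tube stand:** the arm did not go near it at low height, and it looked unmoved in the pictures, but I did not measure it again.

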